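Key and seat the spray plate of the jug rinser

ROBOT

A 7-joint arm with a two-finger parallel gripper is mounted at the origin on a cart in front of the work surface, level with it; the furniture and walls round the work are solid. World frame = base frame: x ahead of the robot, y to its left, z up, the work surface at z = 0. Lengths are in m, angles in rad, forces in N, time in s.
With the tool pointing down it reaches from about 0.375 to 0.925 m from the base axis. Payload 3.1 kg.
Tool frame: the origin (TCP) lies on the centre line of the jaws, within the pads' length; the fingertips stand 19 mm ahead of it and the grasp point (between the pads) is the TCP; y points along the fingers, z is the direction in which the jaws open and shut, and the axes are right-handed (so a half turn about y gives the same grasp; the last joint's range is limited). The gripper opens to 85 mm and grips with 20 to 120 N. Pads are 22 mm wide; open, the fingers measure 114 mm over their backs; the gripper's body (76 mm by 85 mm) begins 54 mm behind the grasp point. The pads swing forward as they close: fully open they stand 13 mm farther back than shut.
Start: joints at [1.041, 0.383, 0.044, 1.598, -0.018, 1.161, -0.05], TCP at [0.272, -0.59, 0.222] pointing down, gripper open.
Joint ranges: [-2.61, 2.61], [-0.41, 2.15], [-1.48, 1.57], [0, 2.5], [-1.57, 4.71], [0.05, 1.97], [-2.85, 2.85]. Speed limits (rad/s): [2.79, 2.79, 3.14, 3.14, 3.14, 3.14, 3.14].

INTERFACE

Orientations are given as [roll, pitch, yaw] about the fixed x, y, z axes, in that order (R = Rz(yaw) Ry(pitch) Rx(roll)).
In Python, from station import robot, cams, ticket gives the robot as it stands.
- The arm moves only by the tool play_rows, never from a script. Its argument "targets" is one flat list of numbers, 7 for each row, row after row: the turn, a rotation vector about the tool's x, y, z in rad, then the shift along the tool's x, y, z in mm, then the closure in counts, from 0 (fully open) to 255 (shut). A call has 1 to 5 rows; each row shifts and turns the commanded pose from where the row before left it, along the tool's axes as they then stand; what a row does not reach is not made up. A row lasts 1/8 s, in which the tool goes at most 62.5 mm and 10.7 degrees, less where a joint would pass 70% of its speed; a pose out of reach is approached as far as the arm can. A call with a gripper value outside its range is refused whole. The fingers move at their own pace and stop on an object; "squeeze" is the grip in N (left out, the last holds). Time passes only in rows, so rows that do not move let the fingers close. It gives the time, the measured TCP pose, the force and the opening at its end, in the units of the state.
- robot.state(): the state, without advancing time (a new reading comes with each control period).
- cams.camera(name): name is "scene" or "top" or "wrist"; returns the picture (400x640x3 uint8, blue, green, red); there is no depth.
- cams.get_calibration(name): a dict with "fx", "fy", "cx", "cy" (pixels), "D" ([k1, k2, p1, p2, k3] as OpenCV has them; the pictures are not rectified), "R" (3x3) and "t" (3): a world point X has camera coordinates R X + t. Camera axes: x right, y down, z forward; pixel columns grow to the right and rows downward; lengths in m; the calibration is good to about 2 mm. A picture is of the moment at which its call begins: read the wrist's pose just before it. get_calibration takes no time and is no camera call; for the wrist camera it gives the pose at the moment of the call.
- ticket.close_job(): hands the job in, once; it reports no verdict.
The state is a dict: "t": time; "joint_positions": joint angles; "joint_vel": joint speeds; "tau": joint torques, N m; "tcp_pos": TCP position; "eef_rot": TCP orientation; "ft_force": force on the tool from outside, world axes, zero at the start; "moment": the same for the moment, N m; "opening": finger opening in m.
Only numpy, scipy, OpenCV 4.12 (cv2) and the standard library are available. Lean on these libraries where they do the work, as an engineer would, in place of code of your own. Each camera call takes 0.05 s, during which the arm holds its last target. There are 200 camera calls.

TASK

The round steel spray plate of the jug rinser is lying unkeyed on its three roller catches. With a fingertip push its upright finger tab lightly round, either way, until the notch in the plate's rim stands over the base's locating pin (it stands under the rim on the steel strip that shows on the black tray), then press down on the dome in the middle until the plate snaps past the rollers and lies flat and fully home with the pin in the notch, and take the hand away. Do not pinch or lift the plate, and leave the crockery and everything else where it stands.

Things in the scene. Friction and masses are not known exactly. Their poses are not given: they have to be found in the camera images.
- rinser: Jug rinser base, fixed: round black tray, 176 mm across, 9 mm high. Origin: centre of its underside, on the table; +x points to the locating pin, +z up. A 20 mm round-topped spigot in the middle (41 mm high) centres the plate. The plate seats on buttons 12 mm above the table. Three spring rollers in black housings (26 mm high, 58 to 83 mm from the centre) stand at 60, 180 and 300 degrees from +x.
- pin_tip (a point): Tip of the locating pin of the base: steel, round-topped, 8 mm diameter, 53 mm from the base's centre along its +x, tip 23 mm above the table, so hidden under the plate's rim at first. It stands on a flat steel strip, 9 mm wide, that runs out along +x to the tray's edge and shows there between two screw heads, midway between two rollers.
- spray_plate: Spray plate, loose steel disc, 120 mm across, 4 mm thick, 0.2 kg. Origin: centre of its underside; +x points to its notch, +z up. Turns on the spigot (0.7 mm play), first resting on the rollers, underside 24 mm above the table: under 2 N at the tab turns it, it stays where left. Notch within 6 degrees of the pin: 4 to 10 N on the dome snaps it 12 mm down to its seat; elsewhere the pin stops it.
- notch (a point): Middle of the notch of the plate, 53 mm from the plate's centre along its +x, at the level of its underside. The notch is 14 mm wide and 15 mm deep, open at the rim. It must come over the pin.
- dome_top (a point): Centre of the flat top of the plate's spray dome, the place to press: dome 30 mm diameter, its top 31 mm above the disc's upper face (59 mm above the table at the start, 47 mm when seated).
- finger_tab: Upright finger tab, part of the plate: 20 mm long radially, 10 mm thick, 18 mm high. Origin: centre of its foot, on the disc's upper face, 43 mm from the plate's centre on the side opposite the notch (plate -x); its axes are those of the plate. Push on its flat side faces (plate +y or -y side) with less than 12 N.
- milk_jug_small: Bystander, does not budge: small pale grey milk jug, 76x116x97 mm, at the front left. Origin at the centre of its underside.
- espresso_cup: Bystander: striped espresso cup upside down, 65x88x50 mm, at the front right. Origin at the centre of its underside.
- teaspoon: Bystander: teaspoon lying behind the rinser, 138x28x12 mm. Origin at the centre of its underside.
- sugar_shaker: Bystander: glass sugar shaker with a grey top, 44 mm diameter, 90 mm high, at the back left. Origin at the centre of its underside.
Mind the look-alikes: they are no part of the job. There is more than one size of the spray_plate; the one meant has the size given above.

How it is judged:
By the outcome, as a careful person would: the job done as asked, in the order asked, and still so for the second after the job is handed in, with the robot touching nothing.
It also fails if it takes over 58 s, if anything falls off the work surface, if the arm or the gripper's body presses on something with over 40 N, if the wrist force passes 120 N, or if a joint passes its speed limit or range.

## Working session

There is one attempt and no reset: what is moved stays moved. The work goes in short steps, Python scripts to look and compute and a tool call to move; the robot and the scene stay as the last step left them, time stands still between calls to the robot, and variables do not carry over. Pictures are saved under pics/ and viewed, about 8 in all and at most 12, crops included, and the job is handed in when it is done.

Besides the shell and the picture viewer there is one more tool, called after ">>>" by a JSON object that holds its "method" and its "body". play_rows: Moves the arm, as the interface text tells. Its arguments: {"type":"object","properties":{"targets":{"type":"array"},"squeeze":{"type":"number"}},"required":["targets"]}

```bash
mkdir -p pics
python3 - <<'E'
from station import robot,cams
import cv2,numpy as np
s=robot.state(); print(s['t'],s['tcp_pos'],s['eef_rot'],s['opening'])
for n in("scene","top"):
    cv2.imwrite(f"pics/{n}1.png",cams.camera(n)); c=cams.get_calibration(n); print(n,{k:np.round(v,4).tolist() for k,v in c.items()})
E
```

```text
0.0 [ 0.27161391 -0.58946141  0.22026738] [-1.57343632e+00 -1.47780811e-04 -2.70971339e+00] 0.0851862656548997
scene {'fx': 468.2698, 'fy': 468.2698, 'cx': 324.262, 'cy': 196.5685, 'D': [-0.05, 0.0, 0.0, 0.0, 0.0], 'R': [[0.5971, -0.8021, -0.0105], [-0.5046, -0.3654, -0.7822], [0.6236, 0.4724, -0.6229]], 't': [-0.3151, 0.3522, 0.5554]}
top {'fx': 462.8193, 'fy': 462.8193, 'cx': 322.2561, 'cy': 204.608, 'D': [-0.1139, 0.0, 0.0, 0.0, 0.0], 'R': [[0.0131, -0.9999, -0.0096], [-0.9958, -0.0122, -0.0912], [0.091, 0.0107, -0.9958]], 't': [-0.0078, 0.5729, 1.0328]}
```

View pics/top1.png

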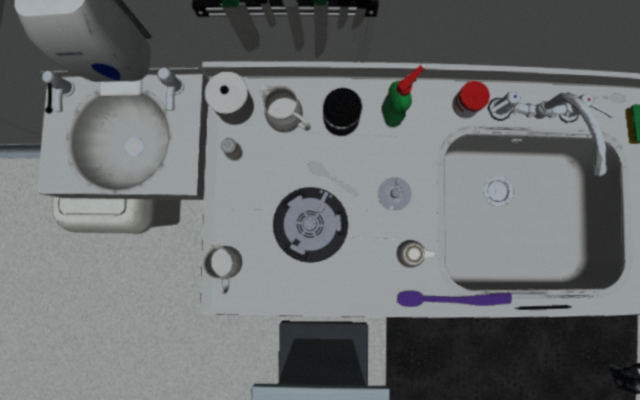

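View pics/scene1.png

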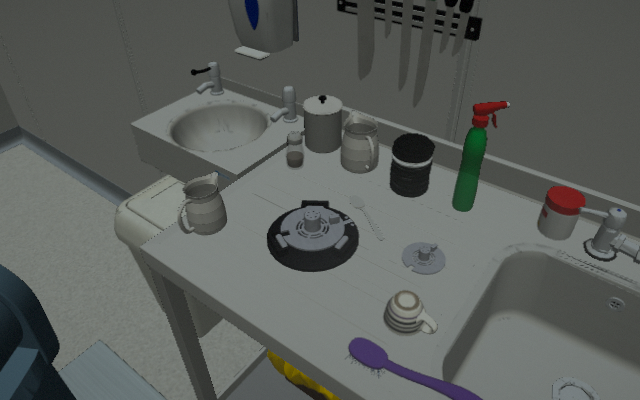

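The rinser's plate is at top (310,224) and scene (313,230). The small loose disc at top (394,193) and scene (424,257) is the look-alike. Next I'll crop in close to confirm.

Run:
```python
import cv2,numpy as np
a=cv2.imread('pics/top1.png')[179:269,265:355]; b=cv2.imread('pics/scene1.png')[190:280,258:368]
a=cv2.resize(a,None,fx=6,fy=6,interpolation=3)
cv2.imwrite('pics/ca.png',cv2.convertScaleAbs(a,alpha=1.5,beta=10))
b=cv2.resize(b,None,fx=6,fy=6,interpolation=3)
cv2.imwrite('pics/cb.png',cv2.convertScaleAbs(b,alpha=1.5,beta=10))
```

```text
(no output)
```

View pics/ca.png

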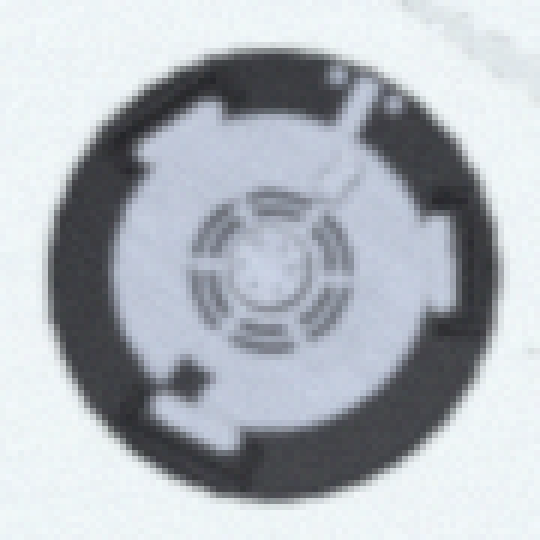

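View pics/cb.png

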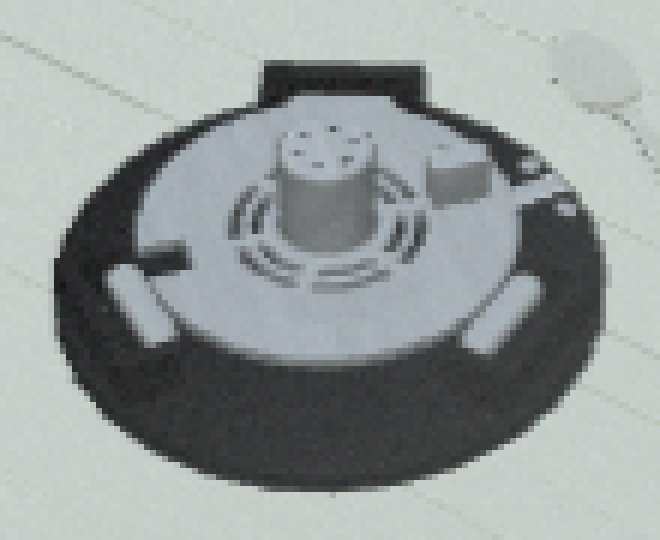

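The plate on the black tray has its notch at top crop (190,378) and its tab near (337,178). The strip end is between the screws at (362,98), and the dome is at (270,265).

```bash
cat > h.py <<'E'
import cv2,numpy as np
def ray(c,uv,z):
    K=np.array([[c['fx'],0,c['cx']],[0,c['fy'],c['cy']],[0,0,1]])
    p=cv2.undistortPoints(np.array([[uv]],float),K,np.array(c['D']))[0,0]
    R=np.array(c['R']);o=-R.T@np.array(c['t']);d=R.T@np.r_[p,1]
    return o+d*(z-o[2])/d[2]
def ang(a,b): d=b-a; return np.degrees(np.arctan2(d[1],d[0])),np.hypot(d[0],d[1])*1e3
E
python3 - <<'E'
from station import cams
from h import *
for n,o,pts in (("top",(265,179),dict(tray=(273,274,.007),plate=(268,271,.028),strip=(362,98,.009),notch=(190,378,.026),dome=(270,264,.059),tab=(340,172,.046))),
  ("scene",(258,190),dict(dome=(327,148,.059),strip=(560,195,.009),notch=(165,258,.028),tab=(460,158,.046)))):
    c=cams.get_calibration(n); P={}
    for k,(u,v,z) in pts.items():
        P[k]=ray(c,(o[0]+(u-2.5)/6,o[1]+(v-2.5)/6),z); print(n,k,P[k].round(4),ang(P['dome'],P[k]) if 'dome' in P else '', ang(P['tray'],P[k]) if 'tray' in P else '')
from station import robot
from scipy.spatial.transform import Rotation as R
print(R.from_euler('xyz',robot.state()['eef_rot']).as_matrix().round(3))
E
```

```text
top tray [0.5285 0.0273 0.007 ]  (np.float64(0.0), np.float64(0.0))
top plate [0.5286 0.0285 0.028 ]  (np.float64(85.1718995437829), np.float64(1.1517895811043695))
top strip [ 0.5973 -0.0062  0.009 ]  (np.float64(-26.05110242318943), np.float64(76.47143272176471))
top notch [0.4877 0.0575 0.026 ]  (np.float64(143.49445245541028), np.float64(50.7631690882575))
top dome [0.5297 0.0266 0.059 ] (np.float64(0.0), np.float64(0.0)) (np.float64(-32.69165726566406), np.float64(1.3683917477081786))
top tab [0.5651 0.0014 0.046 ] (np.float64(-35.375931476603405), np.float64(43.465821727201146)) (np.float64(-35.294031620823105), np.float64(44.83275783184058))
scene dome [0.5246 0.0246 0.059 ] (np.float64(0.0), np.float64(0.0)) 
scene strip [ 0.5958 -0.0144  0.009 ] (np.float64(-28.758303793478884), np.float64(81.20798724664446)) 
scene notch [0.4822 0.056  0.028 ] (np.float64(143.54189034626222), np.float64(52.72432461120747)) 
scene tab [ 0.5568 -0.0022  0.046 ] (np.float64(-39.750927680083905), np.float64(41.96353264117881)) 
[[-0.908 -0.001  0.419]
 [-0.419  0.002 -0.908]
 [ 0.    -1.    -0.002]]
```

```bash
cat >> h.py <<'E'
from scipy.spatial.transform import Rotation as Rt
def plan(p,rot,target,yawz,n,grip=255,away=0):
    """rows from pose to target with tool down and tool z at world angle yawz (deg), turn total signed = away deg"""
    R0=rot.as_matrix(); w=-np.radians(away)/n; R=R0; p=np.array(p,float)
    for i in range(n):
        d=(np.array(target)-p)/(n-i); s=np.round(R.T@d*1e3,1)
        print([0,round(w,3),0,*s.tolist(),grip]); p=p+R@s*1e-3; R=R@Rt.from_rotvec([0,round(w,3),0]).as_matrix()
def now():
    from station import robot
    s=robot.state(); r=Rt.from_euler('xyz',s['eef_rot']); z=r.as_matrix()[:,2]
    return s,np.array(s['tcp_pos']),r,np.degrees(np.arctan2(z[1],z[0]))
E
python3 - <<'E'
from h import *
s,p,r,a=now(); plan(p,r,(.578,.020,.13),0,20,255,away=143-a)
E
```

```text
[0, np.float64(-0.182), 0, -26.7, 4.6, -21.3, 255]
[0, np.float64(-0.182), 0, -30.1, 4.6, -16.1, 255]
[0, np.float64(-0.182), 0, -32.5, 4.6, -10.4, 255]
[0, np.float64(-0.182), 0, -33.8, 4.6, -4.3, 255]
[0, np.float64(-0.182), 0, -34.0, 4.6, 1.9, 255]
[0, np.float64(-0.182), 0, -33.1, 4.6, 8.0, 255]
[0, np.float64(-0.182), 0, -31.2, 4.6, 13.9, 255]
[0, np.float64(-0.182), 0, -28.1, 4.5, 19.3, 255]
[0, np.float64(-0.182), 0, -24.2, 4.6, 24.1, 255]
[0, np.float64(-0.182), 0, -19.4, 4.5, 28.0, 255]
[0, np.float64(-0.182), 0, -14.0, 4.6, 31.1, 255]
[0, np.float64(-0.182), 0, -8.2, 4.5, 33.1, 255]
[0, np.float64(-0.182), 0, -2.0, 4.6, 34.0, 255]
[0, np.float64(-0.182), 0, 4.2, 4.5, 33.9, 255]
[0, np.float64(-0.182), 0, 10.2, 4.6, 32.5, 255]
[0, np.float64(-0.182), 0, 15.9, 4.5, 30.2, 255]
[0, np.float64(-0.182), 0, 21.1, 4.6, 26.8, 255]
[0, np.float64(-0.182), 0, 25.6, 4.5, 22.5, 255]
[0, np.float64(-0.182), 0, 29.3, 4.6, 17.5, 255]
[0, np.float64(-0.182), 0, 31.9, 4.5, 11.8, 255]
```

>>> {"method": "play_rows", "body": {"targets": [0,-0.18,0,-27,4,-21,255,0,-0.18,0,-30,4,-16,255,0,-0.18,0,-32,4,-10,255,0,-0.18,0,-34,4,-4,255,0,-0.18,0,-34,4,2,255], "squeeze": 20}}

```text
t: 0.72
tcp_pos: [0.3501, -0.4378, 0.201]
eef_rot: [-1.572, 0.001, -1.804]
ft_force: [0.4, -0.3, 0.8]
opening: 0.0002
```

>>> {"method": "play_rows", "body": {"targets": [0,-0.18,0,-33,5,8,255,0,-0.18,0,-31,5,14,255,0,-0.18,0,-28,5,19,255,0,-0.18,0,-24,5,24,255,0,-0.18,0,-19,5,28,255]}}

```text
t: 1.35
tcp_pos: [0.4287, -0.2878, 0.1761]
eef_rot: [-1.571, 0.001, -0.904]
ft_force: [0.3, 0.4, 0.3]
opening: 0.0003
```

>>> {"method": "play_rows", "body": {"targets": [0,-0.18,0,-14,5,31,255,0,-0.18,0,-8,5,33,255,0,-0.18,0,-2,5,34,255,0,-0.18,0,4,5,34,255,0,-0.18,0,10,5,32,255]}}

```text
t: 1.98
tcp_pos: [0.5085, -0.1382, 0.1511]
eef_rot: [-1.571, 0.001, -0.004]
ft_force: [0.5, 0.4, -0.4]
opening: 0.0001
```

Run:
```python
from h import *
s,p,r,a=now(); print(s['t'],p,a,s['joint_positions'],s['ft_force'],s['opening']); plan(p,r,(.578,.020,.13),0,5,255,away=143-a)
```

```text
1.975 [ 0.50853446 -0.13817459  0.15114655] 89.77265388943364 [ 0.71467446  0.28941289 -0.59836353  1.9334581   0.19522972  0.97656557
  1.59236694] [ 0.47463038  0.35975762 -0.39979924] 9.077947462341886e-05
[0, np.float64(-0.186), 0, 13.8, 4.2, 31.7, 255]
[0, np.float64(-0.186), 0, 19.4, 4.2, 28.6, 255]
[0, np.float64(-0.186), 0, 24.3, 4.2, 24.5, 255]
[0, np.float64(-0.186), 0, 28.5, 4.3, 19.6, 255]
[0, np.float64(-0.186), 0, 31.6, 4.2, 14.0, 255]
```

>>> {"method": "play_rows", "body": {"targets": [0,-0.18,0,14,4,32,255,0,-0.18,0,19,4,29,255,0,-0.18,0,24,4,24,255,0,-0.18,0,28,4,20,255,0,-0.18,0,32,4,14,255]}}

```text
t: 2.6
tcp_pos: [0.5801, 0.0188, 0.131]
eef_rot: [-1.57, 0.001, 0.896]
ft_force: [0.5, 0.1, -0.2]
opening: 0.0002
```

Run:
```python
from h import *
from station import cams
s,p,r,a=now(); c=cams.get_calibration('wrist'); im=cams.camera('wrist'); print(p,a,s['joint_positions'],s['ft_force'])
cv2.imwrite('pics/w1.png',cv2.convertScaleAbs(im,alpha=1.3,beta=10)); np.save('w1.npy',c,allow_pickle=True)
plan(p,r,(.578,.020,.055),0,5,255,away=143-a)
```

```text
[0.58007339 0.01877675 0.13104118] 141.32205344182537 [ 0.53080373  0.47018437 -0.77976994  1.81623548  0.38470389  1.0142592
  2.06379236] [ 0.51711267  0.0820717  -0.20029165]
[0, np.float64(-0.006), 0, -0.1, 15.2, 0.5, 255]
[0, np.float64(-0.006), 0, -0.0, 15.2, 0.5, 255]
[0, np.float64(-0.006), 0, -0.1, 15.2, 0.4, 255]
[0, np.float64(-0.006), 0, -0.0, 15.2, 0.5, 255]
[0, np.float64(-0.006), 0, -0.0, 15.2, 0.4, 255]
```

View pics/w1.png

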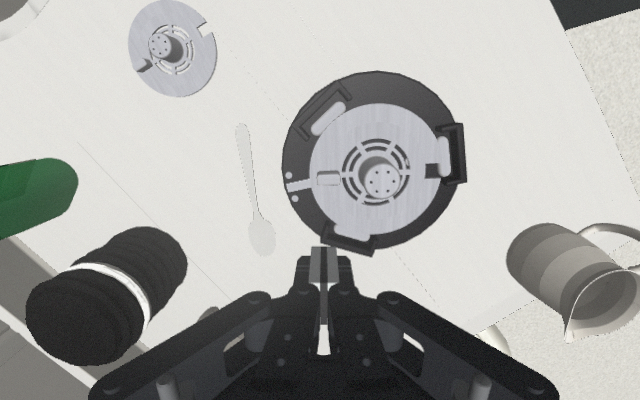

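The wrist view shows the dome top at (382,181), the tab top at (328,178), the notch at (433,171), the strip end between the screws at about (297,186), and the closed fingertips at about (323,250).

Run:
```python
from h import *
c=np.load('w1.npy',allow_pickle=True).item()
D=None
for k,u,v,z in (('dome',382,181,.059),('plate',376,169,.028),('tab',327,178,.046),('notch',434,171,.028),('strip',299,186,.009),('stripmid_out',292,187,.009),('tray',376,160,.007),('rollR',444,156,.026),('rollT',328,119,.026),('rollB',351,232,.026)):
    P=ray(c,(u,v),z); print(k,P.round(4),ang(np.array([.529,.027]),P[:2]))
```

```text
dome [0.5283 0.0271 0.059 ] (np.float64(170.1965530660248), np.float64(0.7067799991324732))
plate [0.526  0.0249 0.028 ] (np.float64(-144.84002229805708), np.float64(3.7299571371682885))
tab [0.5625 0.0006 0.046 ] (np.float64(-38.22873517273917), np.float64(42.679510173804566))
notch [0.4863 0.0588 0.028 ] (np.float64(143.34858619104733), np.float64(53.21986062747812))
strip [ 0.5939 -0.003   0.009 ] (np.float64(-24.853124144806035), np.float64(71.49156157593613))
stripmid_out [ 0.5998 -0.0065  0.009 ] (np.float64(-25.339374107968165), np.float64(78.37944817278643))
tray [0.5206 0.0235 0.007 ] (np.float64(-157.71057092481473), np.float64(9.116668660153893))
rollR [0.4717 0.0536 0.026 ] (np.float64(155.08218630158103), np.float64(63.18712875415468))
rollT [ 0.5327 -0.0352  0.026 ] (np.float64(-86.64176575296746), np.float64(62.34653610005204))
rollB [0.5804 0.0605 0.026 ] (np.float64(33.08505425481126), np.float64(61.32564217917915))
```

>>> {"method": "play_rows", "body": {"targets": [0,-0.02,0,0,22,0,255,0,0,0,0,22,0,255,0,0,0,0,16,0,255,0,0,0,0,10,0,255,0,0,0,0,6,0,255]}}

```text
t: 3.28
tcp_pos: [0.5799, 0.0176, 0.0549]
eef_rot: [-1.57, 0.001, 0.909]
ft_force: [0.4, -0.5, -0.3]
opening: -0.0003
```

Run:
```python
from h import *
from station import cams
s,p,r,a=now(); im=cams.camera('scene')[170:290,230:390]; print(s['t'],p,a,s['ft_force'])
cv2.imwrite('pics/s2.png',cv2.convertScaleAbs(cv2.resize(im,None,fx=5,fy=5,interpolation=3),alpha=1.4,beta=10))
```

```text
3.275 [0.57988631 0.01762418 0.05485015] 142.10625718566413 [ 0.41849982 -0.49751134 -0.34454578]
```

View pics/s2.png

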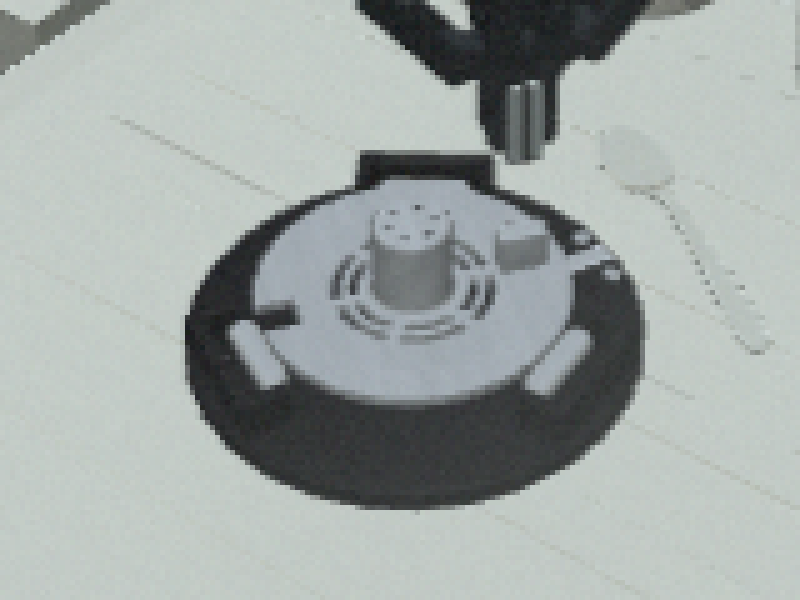

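The picture shows the fingertip at scene (335,202), which looks too far from the tab. I'll check that against the projection.

Run:
```python
from h import *
from station import cams
c=cams.get_calibration('scene');K=np.array([[c['fx'],0,c['cx']],[0,c['fy'],c['cy']],[0,0,1]])
X=np.array([[.58,.0176,.055],[.58,.0176,.036],[.58,.0176,.060],[.58,.0176,.131],[.58,.0176,.112],[.5625,.0006,.046],[.529,.027,.059]])
uv=cv2.projectPoints(X,cv2.Rodrigues(np.array(c['R']))[0],np.array(c['t']),K,np.array(c['D']))[0][:,0]
print(uv.round(1),((uv-[230,170])*5).round())
s,p,r,a=now();print(p)
cw=cams.get_calibration('wrist');print(np.array(cw['t'])@np.array(cw['R'])*-1)
im=cams.camera('scene');cv2.imwrite('pics/s3.png',cv2.convertScaleAbs(cv2.resize(im[130:290,230:430],None,fx=4,fy=4),alpha=1.4))
```

```text
[[332.9 201.9]
 [332.9 209.5]
 [332.9 199.8]
 [333.  169.2]
 [333.  177.7]
 [334.8 213.7]
 [312.5 212.5]] [[515. 159.]
 [515. 198.]
 [515. 149.]
 [515.  -4.]
 [515.  39.]
 [524. 219.]
 [413. 212.]]
[0.57965716 0.01778211 0.05455505]
[ 0.53031178 -0.04652461  0.20457253]
```

View pics/s3.png

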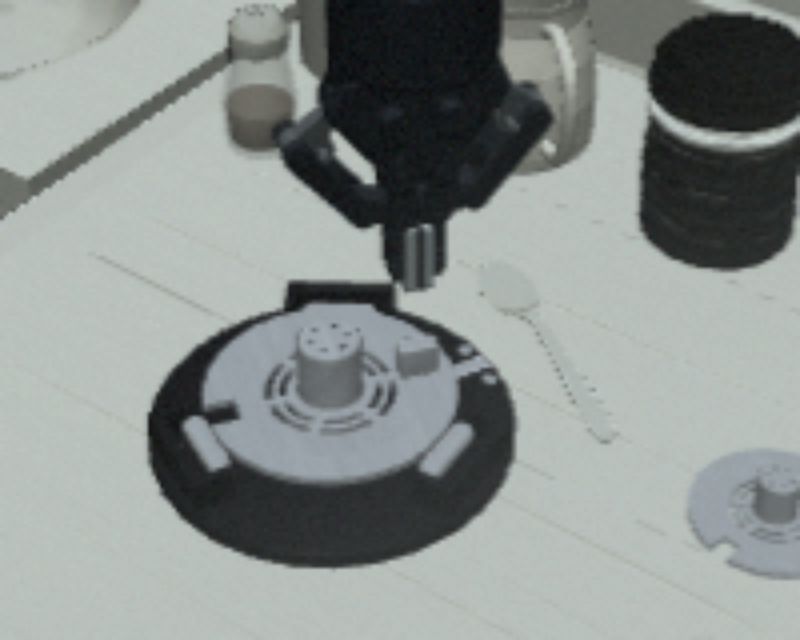

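Run:
```python
from h import *
c=np.load('w1.npy',allow_pickle=True).item();K=np.array([[c['fx'],0,c['cx']],[0,c['fy'],c['cy']],[0,0,1]])
tx=np.array([np.cos(np.radians(51.3)),np.sin(np.radians(51.3)),0]);tz=np.array([-tx[1],tx[0],0])
for dz in (-.02,0,.019):
  for a in(-.011,.011):
   for b in(-.0145,.0145):
    X=np.array([.58007,.01878,.13104-dz])+a*tx+b*tz
    uv=cv2.projectPoints(X[None],cv2.Rodrigues(np.array(c['R']))[0],np.array(c['t']),K,np.array(c['D']))[0][0,0]; print(dz,a,b,uv.round(1))
im=cv2.imread('pics/w1.png')[220:340,260:390]
cv2.imwrite('pics/w1c.png',cv2.convertScaleAbs(cv2.resize(im,None,fx=5,fy=5,interpolation=3),alpha=2))
```

```text
-0.02 -0.011 -0.0145 [295.8 254. ]
-0.02 -0.011 0.0145 [353.4 254. ]
-0.02 0.011 -0.0145 [297.2 291. ]
-0.02 0.011 0.0145 [352. 291.]
0 -0.011 -0.0145 [299.  237.1]
0 -0.011 0.0145 [350.  237.1]
0 0.011 -0.0145 [300.1 270.8]
0 0.011 0.0145 [348.9 270.8]
0.019 -0.011 -0.0145 [301.4 224.2]
0.019 -0.011 0.0145 [347.4 224.2]
0.019 0.011 -0.0145 [302.3 255.3]
0.019 0.011 0.0145 [346.5 255.3]
```

View pics/w1c.png

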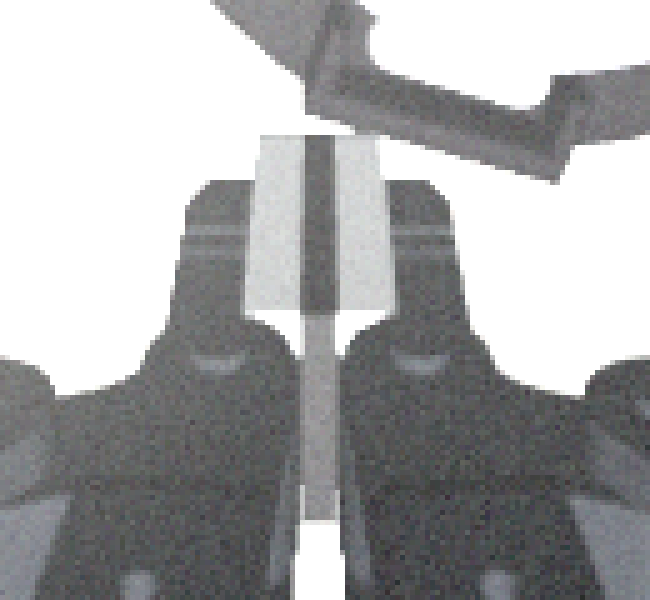

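Both cameras agree that the closed tips end about 10 mm behind the TCP level, not 19 mm ahead. So the tips are at z≈0.065, above the tab. I'll lower in small steps and watch the force.

>>> {"method": "play_rows", "body": {"targets": [0,0,0,0,4,0,255,0,0,0,0,4,0,255,0,0,0,0,2,0,255,0,0,0,0,0,0,255]}}

```text
t: 3.88
tcp_pos: [0.5801, 0.0181, 0.0456]
eef_rot: [-1.571, 0.0, 0.91]
ft_force: [-0.4, 0.1, -1.2]
opening: -0.0003
```

Run:
```python
from h import *
from station import cams
s,p,r,a=now();print(s['t'],p,s['ft_force'])
w=cams.camera('wrist');t=cams.camera('scene');tp=cams.camera('top')
f=lambda im,k:cv2.resize(im,None,fx=k,fy=k,interpolation=3)
A=f(w[60:360,180:480],1.3333);B=f(t[180:280,280:380],4)
cv2.imwrite('pics/m4.png',cv2.convertScaleAbs(np.hstack([A,B]),alpha=1.4))
```

```text
3.875 [0.58006459 0.01812726 0.04556601] [-0.41535268  0.11349063 -1.18708727]
```

View pics/m4.png

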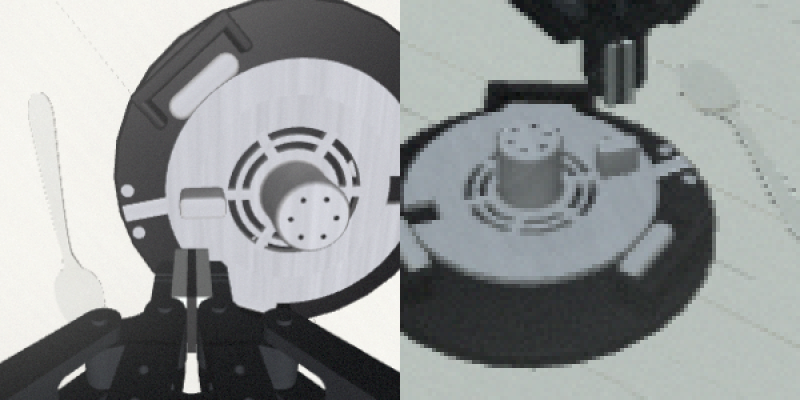

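>>> {"method": "play_rows", "body": {"targets": [0,0,0,0,4,0,255,0,0,0,0,4,0,255,0,0,0,0,3,0,255,0,0,0,0,3,0,255,0,0,0,0,2,0,255]}}

```text
t: 4.65
tcp_pos: [0.5801, 0.0182, 0.0294]
eef_rot: [-1.571, 0.0, 0.91]
ft_force: [-0.2, 0.2, 0.5]
opening: -0.0002
```

Run:
```python
from h import *
s,p,r,a=now();print(s['t'],p,s['ft_force'],a)
C=np.array([.529,.027]);print(ang(C,p[:2]))
```

```text
4.65 [0.58008223 0.0181602  0.02938504] [-0.20214609  0.22515184  0.53750114] 142.15411286899752
(np.float64(-9.817830496341701), np.float64(51.84145022229525))
```

>>> {"method": "play_rows", "body": {"targets": [0,0,0,-4,0,2,255,0,0,0,-2,0,0,255,0,0.1,0,-5,0,-1,255,0,0.1,0,-5,0,-1,255,0,0,0,0,0,0,255]}}

```text
t: 5.28
tcp_pos: [0.5699, 0.0052, 0.0299]
eef_rot: [-1.571, 0.0, 0.711]
ft_force: [-0.2, 0.6, -0.1]
opening: 0.0001
```

```bash
cat >> h.py <<'E'
C=np.array([.529,.027])
def arc(phi_end,n,T,r=44,z=.0295):
    """rows taking tool round C: tool z=phi+180"""
    s,p,R,a=now(); phi=a-180; v=p[:2]-C
    f=np.radians(phi); print(s['t'],p.round(4),'phi',round(phi,1),'r,T mm',(v@[np.cos(f),np.sin(f)]*1e3).round(1),(v@[-np.sin(f),np.cos(f)]*1e3).round(1),'F',s['ft_force'].round(1),s['joint_positions'].round(2))
    R=R.as_matrix(); rv=v@[np.cos(f),np.sin(f)]*1e3; tv=v@[-np.sin(f),np.cos(f)]*1e3; h=np.radians((phi_end-phi)/n)
    for i in range(1,n+1):
        k=i/n; g=f+h*i; q=C+1e-3*((rv+(r-rv)*k)*np.array([np.cos(g),np.sin(g)])+(tv+(T-tv)*k)*np.array([-np.sin(g),np.cos(g)]))
        q=np.r_[q,p[2]+(z-p[2])*k]; sft=R.T@(q-(p if i==1 else pc))*1e3; print(round(-h,3),sft.round(1)); pc=q; R=R@Rt.from_rotvec([0,-h,0]).as_matrix()
E
python3 - <<'E'
from h import *
from station import cams
arc(-80,5,16)
c=cams.get_calibration('wrist');im=cams.camera('wrist');np.save('w5.npy',c,allow_pickle=True)
cv2.imwrite('pics/w5.png',cv2.convertScaleAbs(im,alpha=1.3))
E
```

```text
5.275 [0.5699 0.0052 0.0299] phi -49.3 r,T mm 43.2 16.7 F [-0.2  0.6 -0.1] [ 0.46  0.58 -0.66  1.9   0.47  0.83  1.83]
0.107 [-4.9  0.1 -1.7]
0.107 [-4.9  0.1 -1.7]
0.107 [-4.9  0.1 -1.6]
0.107 [-4.9  0.1 -1.6]
0.107 [-4.9  0.1 -1.6]
```

View pics/w5.png

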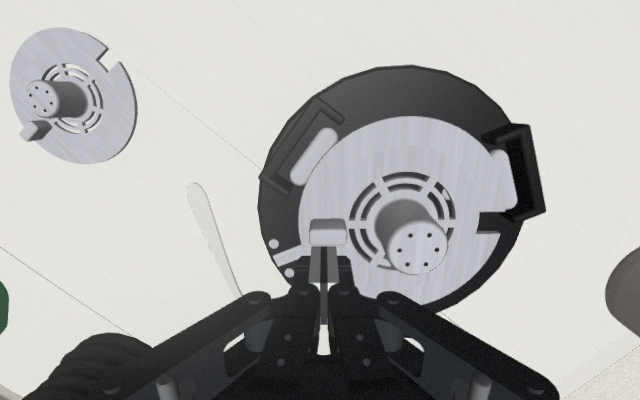

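The tab at (327,232) now sits against the fingertips. The notch has moved to about (487,221), so the plate is turning.

Run:
```python
from h import *
c=np.load('w5.npy',allow_pickle=True).item()
for k,u,v,z in (('dome',417,254,.059),('tab',327,230,.046),('notch',487,221,.028)):
    P=ray(c,(u,v),z);print(k,P.round(4),ang(C,P[:2]))
```

```text
dome [0.5296 0.0278 0.059 ] (np.float64(53.655542926435544), np.float64(1.0507682169090213))
tab [ 0.5521 -0.0084  0.046 ] (np.float64(-56.87285998963375), np.float64(42.32682316545423))
notch [0.4942 0.0627 0.028 ] (np.float64(134.27867184968096), np.float64(49.82188558410389))
```

>>> {"method": "play_rows", "body": {"targets": [0,0.105,0,-5,0,-1.5,255,0,0.105,0,-5,0,-1.5,255,0,0.105,0,-5,0,-1.5,255,0,0.105,0,-5,0,-1.5,255,0,0.105,0,-5,0,-1.5,255]}}

```text
t: 5.95
tcp_pos: [0.5524, -0.0121, 0.03]
eef_rot: [-1.57, -0.002, 0.184]
ft_force: [0.6, 0.1, -0.3]
opening: 0.0001
```

```bash
python3 -c "
from h import *
arc(-115,5,16)"
```

```text
5.95 [ 0.5524 -0.0121  0.03  ] phi -79.5 r,T mm 42.7 15.9 F [ 0.6  0.1 -0.3] [ 0.41  0.52 -0.55  1.94  0.38  0.78  1.4 ]
0.124 [-5.4  0.1 -1.9]
0.124 [-5.4  0.1 -1.9]
0.124 [-5.5  0.1 -1.9]
0.124 [-5.5  0.1 -1.9]
0.124 [-5.5  0.1 -1.9]
```

>>> {"method": "play_rows", "body": {"targets": [0,0.12,0,-5.5,0,-1.8,255,0,0.12,0,-5.5,0,-1.8,255,0,0.12,0,-5.5,0,-1.8,255,0,0.12,0,-5.5,0,-1.8,255,0,0.12,0,-5.5,0,-1.8,255]}}

```text
t: 6.58
tcp_pos: [0.5249, -0.0194, 0.03]
eef_rot: [-1.57, -0.001, -0.416]
ft_force: [1.0, 0.2, -0.1]
opening: -0.0002
```

```bash
python3 -c "
from h import *
arc(-148,5,16)"
```

```text
6.575 [ 0.5249 -0.0194  0.03  ] phi -113.9 r,T mm 44.1 15.1 F [ 1.   0.2 -0.1] [ 0.33  0.45 -0.43  2.01  0.27  0.73  0.89]
0.119 [-5.2  0.1 -1.5]
0.119 [-5.2  0.1 -1.5]
0.119 [-5.2  0.1 -1.5]
0.119 [-5.2  0.1 -1.6]
0.119 [-5.2  0.1 -1.6]
```

>>> {"method": "play_rows", "body": {"targets": [0,0.12,0,-5.2,0,-1.5,255,0,0.12,0,-5.2,0,-1.5,255,0,0.12,0,-5.2,0,-1.5,255,0,0.12,0,-5.2,0,-1.5,255,0,0.12,0,-5.2,0,-1.5,255]}}

```text
t: 7.2
tcp_pos: [0.4995, -0.0102, 0.0298]
eef_rot: [-1.571, -0.0, -1.017]
ft_force: [0.2, -1.2, -0.2]
opening: 0.0003
```

```bash
python3 -c "
from h import *
arc(-182,5,16)"
```

```text
7.2 [ 0.4995 -0.0102  0.0298] phi -148.3 r,T mm 44.7 16.2 F [ 0.2 -1.2 -0.2] [ 0.21  0.4  -0.31  2.08  0.19  0.7   0.33]
0.118 [-5.4  0.1 -1.4]
0.118 [-5.4  0.1 -1.4]
0.118 [-5.3  0.1 -1.4]
0.118 [-5.3  0.1 -1.4]
0.118 [-5.3  0.1 -1.4]
```

>>> {"method": "play_rows", "body": {"targets": [0,0.12,0,-5.3,0,-1.4,255,0,0.12,0,-5.3,0,-1.4,255,0,0.12,0,-5.3,0,-1.4,255,0,0.12,0,-5.3,0,-1.4,255,0,0.12,0,-5.3,0,-1.4,255]}}

```text
t: 7.82
tcp_pos: [0.4839, 0.0123, 0.0295]
eef_rot: [-1.572, -0.001, -1.617]
ft_force: [-0.4, -0.6, 0.3]
opening: 0.0
```

Run:
```python
from h import *
from station import cams
arc(-196,5,16)
c=cams.get_calibration('wrist');im=cams.camera('wrist');np.save('w6.npy',c,allow_pickle=True);cv2.imwrite('pics/w6raw.png',im)
tp=cams.camera('top');cv2.imwrite('pics/t6.png',tp)
A=cv2.resize(im[130:370,200:540],None,fx=1.25,fy=1.25);B=cv2.resize(tp[187:262,272:347],None,fx=4,fy=4,interpolation=3)
cv2.imwrite('pics/m6.png',cv2.convertScaleAbs(np.hstack([A,B]),alpha=1.4)); print(A.shape,B.shape)
```

```text
7.825 [0.4839 0.0123 0.0295] phi -182.6 r,T mm 44.4 16.8 F [-0.4 -0.6  0.3] [ 0.07  0.36 -0.2   2.11  0.11  0.68 -0.25]
0.047 [-2.2 -0.  -0.7]
0.047 [-2.2 -0.  -0.6]
0.047 [-2.2 -0.  -0.6]
0.047 [-2.2 -0.  -0.6]
0.047 [-2.2 -0.  -0.6]
(300, 425, 3) (300, 300, 3)
```

View pics/m6.png

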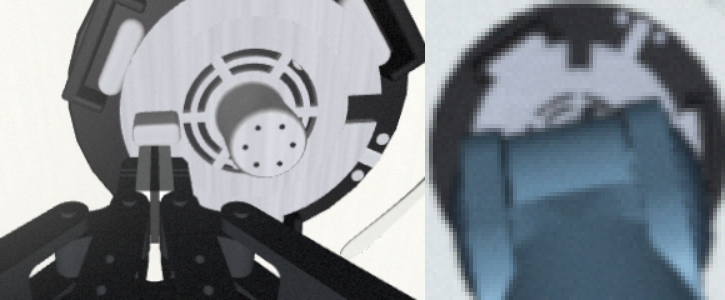

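The notch now shows at wrist crop (362,107) and top crop (580,55), with the strip just past it clockwise. Next I'll measure the remaining angle.

Run:
```python
from h import *
from station import cams
c=np.load('w6.npy',allow_pickle=True).item()
for k,u,v,z in (('dome',272,148,.059),('tab',157,128,.046),('notch_in',349,105,.028),('notch_mid',362,107,.028),('strip',370,160,.009)):
    P=ray(c,(200+u/1.25,130+v/1.25),z);print(k,P.round(4),ang(C,P[:2]))
c=cams.get_calibration('top')
P=ray(c,(272+154/4,187+53/4),.028);print(P,ang(C,P[:2]))
P=ray(c,(272+(640-425)/4,187+30/4),.009);print(P,ang(C,P[:2]))
```

```text
dome [0.5291 0.0289 0.059 ] (np.float64(86.73083936640624), np.float64(1.9018269387903122))
tab [0.4865 0.0332 0.046 ] (np.float64(171.69786428590785), np.float64(42.949007531786506))
notch_in [0.5735 0.0322 0.028 ] (np.float64(6.658055839969151), np.float64(44.82821395622458))
notch_mid [0.5797 0.0309 0.028 ] (np.float64(4.432399532382192), np.float64(50.84644395688309))
strip [ 0.6   -0.008  0.009] (np.float64(-26.23982881110312), np.float64(79.1683263455516))
[0.58244524 0.02646837 0.028     ] (np.float64(-0.5699166771893381), np.float64(53.44787953918798))
[ 0.59825167 -0.00817067  0.009     ] (np.float64(-26.924532371515976), np.float64(77.67090289443941))
```

>>> {"method": "play_rows", "body": {"targets": [0,0.075,0,-3.5,0,-1,255,0,0.075,0,-3.5,0,-1,255,0,0.075,0,-3.5,0,-1,255,0,0.075,0,-3.5,0,-1,255,0,0.06,0,-2.5,0,-1,255]}}

```text
t: 8.55
tcp_pos: [0.4822, 0.0293, 0.0294]
eef_rot: [-1.572, -0.001, -1.973]
ft_force: [-2.4, -0.8, -0.1]
opening: 0.0001
```

Run:
```python
from h import *
from station import cams
arc(-206,2,16)
c=cams.get_calibration('wrist');im=cams.camera('wrist');np.save('w7.npy',c,allow_pickle=True);cv2.imwrite('pics/w7raw.png',im)
tp=cams.camera('top');cv2.imwrite('pics/t7.png',tp)
# predicted notch-on-pin location in each view
pa=np.radians(-26.3); X=np.r_[C+.053*np.array([np.cos(pa),np.sin(pa)]),.028]
for n,cc in(('w',c),('t',cams.get_calibration('top'))):
    K=np.array([[cc['fx'],0,cc['cx']],[0,cc['fy'],cc['cy']],[0,0,1]])
    print(n,cv2.projectPoints(X[None],cv2.Rodrigues(np.array(cc['R']))[0],np.array(cc['t']),K,np.array(cc['D']))[0].ravel())
A=cv2.resize(im[150:300,370:570],None,fx=2.4,fy=2.4,interpolation=3);B=cv2.resize(tp[187:247,300:360],None,fx=6,fy=6,interpolation=3)
cv2.imwrite('pics/m7.png',cv2.convertScaleAbs(np.hstack([A,B]),alpha=1.4)); print(A.shape,B.shape)
```

```text
8.55 [0.4822 0.0293 0.0294] phi -203.1 r,T mm 44.0 16.2 F [-2.4 -0.8 -0.1] [-0.03  0.36 -0.13  2.12  0.07  0.67 -0.61]
0.026 [-1.2 -0.  -0.4]
0.026 [-1.2 -0.  -0.4]
w [489.80044225 231.83433895]
t [320.49968439 202.95377629]
(360, 480, 3) (360, 360, 3)
```

View pics/m7.png

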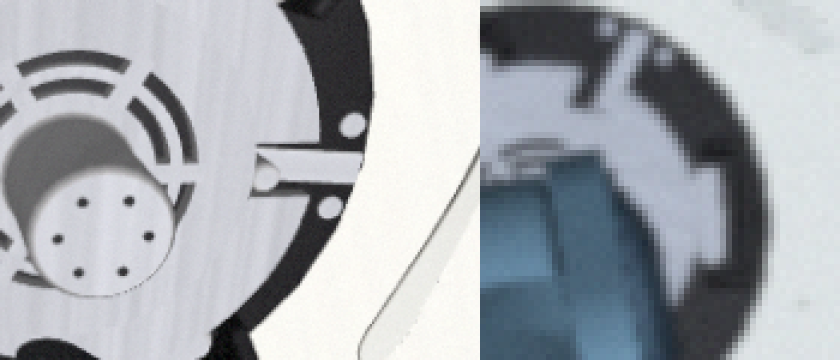

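The pin top is visible in the notch at wrist crop (267,175). The notch's side edges are at rows 147 and 195. I'll work out the residual.

Run:
```python
from h import *
c=np.load('w7.npy',allow_pickle=True).item()
g=lambda u,v,z:ray(c,(370+u/2.4,150+v/2.4),z)
for k,u,v,z in (('pin',267,175,.022),('edgeT_in',258,147,.028),('edgeT_out',320,148,.028),('edgeB_in',252,194,.028),('edgeB_out',309,196,.028),('strip_out',361,169,.009),('strip_in',290,165,.009),('dome',103,240,.059)):
    P=g(u,v,z);print(k,P.round(4),np.round(ang(C,P[:2]),1))
```

```text
pin [0.5754 0.0074 0.022 ] [-22.9  50.4]
edgeT_in [0.5727 0.0189 0.028 ] [-10.5  44.5]
edgeT_out [0.5865 0.0128 0.028 ] [-13.9  59.2]
edgeB_in [0.5686 0.0076 0.028 ] [-26.1  44.1]
edgeB_out [0.5814 0.0015 0.028 ] [-25.9  58.3]
strip_out [ 0.6048 -0.0092  0.009 ] [-25.5  84. ]
strip_in [ 5.869e-01 -3.000e-04  9.000e-03] [-25.2  64. ]
dome [0.5282 0.0294 0.059 ] [108.3   2.5]
```

>>> {"method": "play_rows", "body": {"targets": [0,0.026,0,-1.2,0,-0.4,255,0,0.026,0,-1.2,0,-0.4,255,0,0,0,0,0,0,255]}}

```text
t: 9.02
tcp_pos: [0.483, 0.0321, 0.0296]
eef_rot: [-1.571, -0.0, -2.026]
ft_force: [-0.7, -0.9, 0.0]
opening: -0.0002
```

```bash
cat > prof.py <<'E'
from h import *
def prof(c,im,Cx,r,z,a):
    K=np.array([[c['fx'],0,c['cx']],[0,c['fy'],c['cy']],[0,0,1]]);g=np.radians(a)
    X=np.c_[Cx[0]+r*np.cos(g),Cx[1]+r*np.sin(g),np.full(len(a),z)]
    uv=cv2.projectPoints(X,cv2.Rodrigues(np.array(c['R']))[0],np.array(c['t']),K,np.array(c['D']))[0].astype(np.float32)
    return cv2.remap(cv2.cvtColor(im,cv2.COLOR_BGR2GRAY),uv,None,cv2.INTER_LINEAR).ravel()
E
python3 - <<'E'
from prof import *
from station import cams
arc(-206,1,16)
c8=cams.get_calibration('wrist');im8=cams.camera('wrist');cv2.imwrite('pics/w8raw.png',im8);np.save('w8.npy',c8,allow_pickle=True)
a=np.arange(-42,-4.9,1); print(a.astype(int).tolist())
for n,c,im in(('7',np.load('w7.npy',allow_pickle=True).item(),cv2.imread('pics/w7raw.png')),('8',c8,im8)):
    for r,z in((.047,.028),(.051,.028),(.055,.028),(.070,.009),(.076,.009)):
        print(n,r,prof(c,im,C,r,z,a).tolist())
E
```

```text
9.025 [0.483  0.0321 0.0296] phi -206.1 r,T mm 43.6 15.6 F [-0.7 -0.9  0. ] [-0.04  0.36 -0.12  2.12  0.07  0.67 -0.67]
-0.002 [ 0.4  0.1 -0.4]
[-42, -41, -40, -39, -38, -37, -36, -35, -34, -33, -32, -31, -30, -29, -28, -27, -26, -25, -24, -23, -22, -21, -20, -19, -18, -17, -16, -15, -14, -13, -12, -11, -10, -9, -8, -7, -6, -5]
7 0.047 [149, 148, 148, 146, 146, 147, 146, 147, 148, 147, 149, 150, 150, 149, 148, 135, 66, 81, 136, 154, 151, 149, 149, 151, 148, 130, 106, 130, 151, 154, 148, 93, 71, 139, 149, 148, 148, 149]
7 0.051 [152, 152, 152, 152, 152, 150, 150, 149, 147, 148, 146, 146, 145, 145, 146, 141, 91, 61, 47, 35, 55, 130, 152, 151, 150, 150, 152, 152, 154, 140, 59, 64, 143, 149, 150, 151, 151, 151]
7 0.055 [143, 142, 142, 144, 144, 145, 146, 146, 146, 145, 146, 143, 145, 146, 146, 146, 118, 64, 48, 32, 81, 153, 153, 149, 150, 151, 151, 153, 154, 63, 47, 125, 147, 148, 148, 146, 148, 148]
7 0.07 [146, 146, 145, 145, 146, 147, 147, 147, 146, 142, 88, 41, 31, 66, 154, 151, 150, 151, 152, 154, 147, 66, 44, 129, 132, 120, 103, 91, 69, 53, 54, 48, 44, 35, 34, 30, 34, 33]
7 0.076 [
[... 386 characters left out ...]
148, 148, 146, 145, 146, 143, 145, 140, 94, 63, 47, 33, 34, 35, 33, 32, 36, 110, 150, 150, 149, 148, 150, 150, 147, 149, 149, 149, 151, 152, 153, 151, 152, 152]
8 0.055 [145, 144, 144, 145, 145, 145, 146, 145, 146, 145, 144, 145, 123, 68, 52, 34, 29, 31, 32, 30, 51, 127, 151, 151, 149, 150, 151, 148, 146, 146, 147, 149, 147, 148, 147, 146, 145, 145]
8 0.07 [145, 146, 146, 147, 146, 145, 100, 48, 31, 31, 30, 30, 30, 63, 144, 151, 150, 153, 151, 148, 147, 142, 120, 94, 76, 66, 57, 52, 37, 37, 36, 32, 34, 33, 30, 35, 34, 34]
8 0.076 [32, 28, 31, 27, 31, 31, 33, 107, 136, 129, 68, 31, 32, 48, 137, 151, 150, 149, 152, 154, 130, 29, 30, 27, 48, 111, 118, 70, 35, 31, 33, 30, 29, 31, 30, 30, 31, 33]
```

The notch is now at about -25.4°, against the pin at -25° to -27°. That is well within the ±6° window. Now I'll back off, rise and move over the dome.

>>> {"method": "play_rows", "body": {"targets": [0,0,0,5,0,0,255,0,0,0,0,-30,0,255,0,0,0,0,-25,0,255,0,0,0,-10,0,22,255,0,0,0,-11,0,22,255]}}

```text
t: 9.7
tcp_pos: [0.5311, 0.0268, 0.0857]
eef_rot: [-1.568, 0.001, -2.027]
ft_force: [-1.4, -0.0, 0.2]
opening: 0.0002
```

Run:
```python
from prof import *
from station import cams
arc(-206,1,0,r=0,z=.056)
c=cams.get_calibration('wrist');im=cams.camera('wrist')
a=np.arange(-42,-4.9,1)
for r,z in((.051,.028),(.055,.028),(.076,.009)): print(r,prof(c,im,C,r,z,a).tolist())
```

```text
9.7 [0.5311 0.0268 0.0857] phi -206.1 r,T mm -2.0 -0.7 F [-1.4 -0.   0.2] [-0.02  0.33 -0.12  1.99  0.05  0.82 -0.63]
-0.002 [ 0.8 29.7 -2. ]
0.051 [135, 134, 135, 135, 134, 135, 132, 134, 131, 132, 131, 128, 88, 59, 49, 44, 46, 77, 121, 134, 132, 133, 133, 133, 118, 90, 71, 85, 124, 132, 133, 134, 135, 135, 133, 133, 134, 136]
0.055 [125, 126, 128, 128, 130, 129, 130, 130, 129, 130, 130, 130, 104, 66, 50, 45, 44, 43, 42, 43, 98, 129, 134, 132, 134, 133, 133, 131, 130, 130, 130, 131, 130, 130, 130, 129, 129, 129]
0.076 [40, 38, 38, 40, 38, 39, 43, 76, 100, 85, 53, 42, 43, 64, 125, 135, 134, 135, 134, 137, 98, 44, 42, 41, 48, 79, 100, 58, 45, 43, 43, 42, 44, 45, 43, 44, 46, 45]
```

>>> {"method": "play_rows", "body": {"targets": [0,0,0,1,14,-2,255,0,0,0,0,12,0,255,0,0,0,0,4,0,255,0,0,0,0,3,0,255,0,0,0,0,2,0,255]}}

```text
t: 10.38
tcp_pos: [0.5274, 0.0271, 0.0496]
eef_rot: [-1.571, 0.0, -2.027]
ft_force: [0.5, -0.4, -0.3]
opening: 0.0001
```

>>> {"method": "play_rows", "body": {"targets": [0,0,0,0,1,0,255,0,0,0,0,1,0,255,0,0,0,0,1,0,255]}}

```text
t: 10.75
tcp_pos: [0.5276, 0.0268, 0.0472]
eef_rot: [-1.57, -0.0, -2.027]
ft_force: [-1.8, -0.9, 3.8]
opening: -0.0
```

Contact is at TCP z≈0.048, as predicted. I'll keep pressing gently.

>>> {"method": "play_rows", "body": {"targets": [0,0,0,0,1,0,255,0,0,0,0,1,0,255]}}

```text
t: 11.0
tcp_pos: [0.5276, 0.0272, 0.0444]
eef_rot: [-1.57, 0.001, -2.027]
ft_force: [-0.1, -0.2, 0.6]
opening: 0.0
```

>>> {"method": "play_rows", "body": {"targets": [0,0,0,0,1,0,255,0,0,0,0,1,0,255]}}

```text
t: 11.25
tcp_pos: [0.5279, 0.0268, 0.0429]
eef_rot: [-1.57, 0.0, -2.027]
ft_force: [-0.3, -1.2, 2.5]
opening: 0.0001
```

>>> {"method": "play_rows", "body": {"targets": [0,0,0,0,1,0,255,0,0,0,0,1,0,255]}}

```text
t: 11.5
tcp_pos: [0.5281, 0.0271, 0.0409]
eef_rot: [-1.57, 0.001, -2.027]
ft_force: [0.4, -0.1, -0.6]
opening: 0.0001
```

>>> {"method": "play_rows", "body": {"targets": [0,0,0,0,2,0,255,0,0,0,0,1,0,255,0,0,0,0,1,0,255]}}

```text
t: 11.88
tcp_pos: [0.5268, 0.0272, 0.0371]
eef_rot: [-1.572, -0.001, -2.027]
ft_force: [-3.7, 0.4, 10.8]
opening: 0.0
```

>>> {"method": "play_rows", "body": {"targets": [0,0,0,0,1,0,255,0,0,0,0,0,0,255]}}

```text
t: 12.12
tcp_pos: [0.5269, 0.0272, 0.0371]
eef_rot: [-1.572, -0.001, -2.027]
ft_force: [-4.3, -0.5, 12.0]
opening: -0.0
```

>>> {"method": "play_rows", "body": {"targets": [0,0,0,0,1,0,255,0,0,0,0,0,0,255]}}

```text
t: 12.38
tcp_pos: [0.5269, 0.0271, 0.037]
eef_rot: [-1.573, -0.001, -2.027]
ft_force: [-5.8, 0.2, 17.6]
opening: 0.0001
```

>>> {"method": "play_rows", "body": {"targets": [0,0,0,0,1,0,255,0,0,0,0,0,0,255]}}

```text
t: 12.62
tcp_pos: [0.527, 0.0271, 0.0369]
eef_rot: [-1.573, -0.002, -2.027]
ft_force: [-8.0, -0.5, 23.3]
opening: 0.0004
```

>>> {"method": "play_rows", "body": {"targets": [0,0,0,0,-5,0,255,0,0,0,0,-30,0,255,0,0,0,0,-50,0,255,0,0,0,0,-50,0,255,0,0,0,0,-30,0,255]}}

```text
t: 13.25
tcp_pos: [0.5284, 0.0272, 0.2011]
eef_rot: [-1.568, 0.002, -2.027]
ft_force: [0.8, 0.6, -0.4]
opening: -0.0002
```

>>> {"method": "play_rows", "body": {"targets": [0,0,0,60,0,-10,255,0,0,0,60,0,-10,255,0,0,0,60,0,-10,255,0,0,0,30,0,0,255,0,0,0,0,0,0,255]}}

```text
t: 13.88
tcp_pos: [0.4062, -0.1505, 0.1982]
eef_rot: [-1.572, -0.0, -2.033]
ft_force: [0.6, 1.3, -0.4]
opening: -0.0004
```

Run:
```python
from prof import *
from station import cams
s,p,r,a0=now();print(s['t'],p,s['ft_force'])
im={n:cams.camera(n) for n in('top','scene','wrist')}
for n in im: cv2.imwrite(f'pics/{n}9.png',im[n])
cal={n:cams.get_calibration(n) for n in im}
a=np.arange(-42,-4.9,1)
for n in('top',):
  for r_,z in((.051,.016),(.055,.016),(.076,.009)): print(n,r_,prof(cal[n],im[n],C,r_,z,a).tolist())
# shift of the dome-top pattern in the scene view vs start, and expected
c=cal['scene'];K=np.array([[c['fx'],0,c['cx']],[0,c['fy'],c['cy']],[0,0,1]])
uv=cv2.projectPoints(np.array([[.529,.027,.059],[.529,.027,.047]]),cv2.Rodrigues(np.array(c['R']))[0],np.array(c['t']),K,np.array(c['D']))[0][:,0];print('expected',uv.round(1))
old=cv2.imread('pics/scene1.png');T=old[205:219,301:324]
m=cv2.matchTemplate(im['scene'][195:240,291:334],T,cv2.TM_CCOEFF_NORMED);_,v,_,l=cv2.minMaxLoc(m);print('match',v,'shift',l[0]-10,l[1]-10)
# changed regions overall
for n in('top','scene'):
    d=(cv2.absdiff(cv2.imread(f'pics/{n}1.png'),im[n]).max(2)>40).astype(np.uint8)
    k,_,st,_=cv2.connectedComponentsWithStats(cv2.morphologyEx(d,cv2.MORPH_CLOSE,np.ones((5,5))));print(n,[q.tolist() for q in st[1:] if q[4]>15])
```

```text
13.875 [ 0.40623142 -0.15054949  0.19820357] [ 0.62881154  1.26326991 -0.39138829]
top 0.051 [129, 128, 128, 128, 128, 126, 124, 123, 119, 115, 110, 108, 108, 111, 113, 115, 119, 117, 111, 103, 93, 81, 72, 72, 75, 82, 96, 108, 116, 122, 127, 127, 128, 128, 129, 130, 130, 129]
top 0.055 [125, 125, 124, 123, 124, 123, 122, 121, 118, 115, 112, 112, 112, 113, 116, 119, 121, 120, 118, 107, 93, 80, 74, 71, 77, 89, 103, 111, 118, 121, 122, 123, 124, 125, 126, 126, 126, 126]
top 0.076 [38, 37, 37, 39, 43, 49, 56, 60, 60, 56, 52, 60, 71, 94, 114, 124, 131, 127, 121, 103, 83, 64, 53, 54, 56, 58, 56, 50, 45, 38, 36, 34, 34, 35, 36, 36, 35, 36]
expected [[312.5 212.5]
 [312.7 217.4]]
match 0.7819063663482666 shift 0 5
top [[292, 239, 8, 7, 37], [387, 254, 102, 146, 9821], [635, 363, 5, 31, 125]]
scene [[281, 0, 136, 256, 14195], [0, 264, 60, 136, 3371]]
```

Run:
```python
from prof import *
from station import cams
cal={n:cams.get_calibration(n) for n in('scene','top','wrist')}
r=np.arange(.050,.072,.0005)
def edge(c,im,z,a):
    v=np.array([prof(c,im,C,x,z,np.array([float(a)]))[0] for x in r],float)
    g=np.diff(cv2.GaussianBlur(v[None],(5,1),0)[0]); i=g.argmin(); return round((r[i]+.00025)*1e3,1) if g[i]<-6 else None
A=list(range(-180,180,15));print(A)
for n,f,z in(('scene','scene1',.028),('scene','scene9',.016),('scene','scene9',.020),('top','top1',.028),('top','top9',.016),('wrist','wrist9',.016)):
    im=cv2.imread(f'pics/{f}.png');print(f,z,[edge(cal[n],im,z,a) for a in A])
# sub-pixel dome shift
o=cv2.imread('pics/scene1.png');w=cv2.imread('pics/scene9.png');f=lambda i:cv2.resize(i,None,fx=6,fy=6,interpolation=2)
m=cv2.matchTemplate(f(w[195:240,291:334]),f(o[205:219,301:324]),cv2.TM_CCOEFF_NORMED);_,v,_,l=cv2.minMaxLoc(m);print(v,l[0]/6-10,l[1]/6-10)
```

```text
[-180, -165, -150, -135, -120, -105, -90, -75, -60, -45, -30, -15, 0, 15, 30, 45, 60, 75, 90, 105, 120, 135, 150, 165]
scene1 0.028 [np.float64(64.8), np.float64(67.3), np.float64(67.3), np.float64(67.8), np.float64(63.8), np.float64(62.3), None, np.float64(60.8), np.float64(59.3), None, np.float64(56.8), np.float64(55.3), np.float64(54.8), np.float64(55.8), np.float64(57.8), np.float64(58.3), np.float64(55.8), np.float64(56.8), np.float64(58.3), np.float64(59.3), np.float64(60.3), np.float64(61.3), None, np.float64(63.3)]
scene9 0.016 [np.float64(66.3), np.float64(67.8), np.float64(68.3), np.float64(63.8), np.float64(62.8), np.float64(61.8), np.float64(68.3), np.float64(69.3), np.float64(59.8), np.float64(58.3), None, np.float64(55.8), np.float64(54.8), np.float64(54.8), np.float64(54.3), None, np.float64(55.8), np.float64(56.8), np.float64(57.8), np.float64(59.8), np.float64(60.8), np.float64(61.8), np.float64(70.8), None]
scene9 0.02 [np.float64(68.3), np.float64(70.8), None, np.float64(67.8), np.float64(70.3), np.float64(65.3), np.float64(70.3), np.float64(68.8), np.float64(57.8)
[... 747 characters left out ...]
t64(60.3), np.float64(59.8), np.float64(59.8), np.float64(60.8), np.float64(70.3), np.float64(70.3), np.float64(59.3), np.float64(60.3), None, np.float64(60.8), np.float64(59.3), np.float64(60.3), np.float64(70.3), np.float64(70.8), np.float64(60.3), np.float64(59.8), np.float64(61.3), np.float64(60.8), np.float64(60.8), np.float64(61.3), np.float64(70.3), np.float64(70.3)]
wrist9 0.016 [np.float64(60.8), np.float64(60.3), np.float64(59.8), np.float64(59.8), np.float64(59.3), np.float64(58.8), np.float64(67.3), np.float64(68.8), np.float64(57.8), None, None, None, None, None, None, None, None, None, None, None, None, None, None, None]
0.8309372067451477 -0.16666666666666607 5.333333333333334
```

The rim edges in the scene view match a flat plate at seated height all round. The dome has dropped 5.3 px, against about 4.9 px expected for 12 mm. The hand is clear, so I'll hand in.

```bash
python3 -c "
from station import ticket; print(ticket.close_job())"
```

```text
the job is handed in; nothing more can be done
None
```

The plate is turned, snapped down and lying flat on its seat with the pin in the notch. The job was handed in at about 14 s with the hand clear. I pushed the tab about 170° clockwise with the closed fingertips, then pressed the dome down and withdrew.

**Turning:** wrist force stayed under about 3 N at every reading, and the plate was never pinched or lifted. Before pressing, the notch read about -25.4° and the pin -25° to -27°, inside the 6° window.

**Pressing:** the dome gave way after a few newtons and came to a firm stop. I pushed on to 23 N against the stop to make sure it was home.

**Last checks:**
- The dome dropped 5.3 px in the scene view; 12 mm would be about 4.9 px.
- The rim edges fit a level plate at seated height wherever they could be read.
- Comparing start and end pictures showed no change at the crockery. That check could not see anything behind the arm.

**Checks that disagreed:**
- **Fingertips:** the closed fingertips stood about 10 mm behind the TCP, not 19 mm ahead as stated. Both cameras and the contact heights showed this, and I moved accordingly.
- **Press depth:** the arm measured about 11 mm of travel during the press, against 12 mm nominal.
- **Angle readings:** single wrist-camera angles differed by several degrees, so I corrected them for a camera offset of about 2 mm.

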